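Open the board holder by one locking hole

ROBOT

A 7-joint arm with a two-finger parallel gripper is mounted at the origin on a cart in front of the work surface, level with it; the furniture and walls round the work are solid. World frame = base frame: x ahead of the robot, y to its left, z up, the work surface at z = 0. Lengths are in mm, angles in rad, forces in N, time in s.
With the tool pointing down it reaches from about 400 to 850 mm from the base axis. Payload 10.4 kg.
Tool frame: the origin (TCP) lies at the very end of the fingers, on their centre line; the grasp point (between the pads) lies 19 mm behind it; z points along the fingers, y is the line along which they close (so a half turn about z gives the same grasp; the last joint's range is limited). The gripper opens to 87 mm and grips with 3 to 60 N. Pads are 19 mm wide; open, the fingers measure 117 mm over their backs; the gripper's body (75 mm by 190 mm) begins 51 mm behind the grasp point.
Start: joints at [1.178, 0.332, -0.065, 1.46, 0.022, 1.35, -0.088], TCP at [225.916, -582.764, 222.576] pointing down, gripper open.
Joint ranges: [-2.6, 2.6], [-0.5, 2.12], [-1.47, 1.34], [0.16, 2.42], [-1.27, 4.41], [0.06, 2.06], [-2.6, 2.6]. Speed limits (rad/s): [2.22, 2.22, 2.79, 2.79, 3.14, 3.14, 3.14].

INTERFACE

Orientations are given as [roll, pitch, yaw] about the fixed x, y, z axes, in that order (R = Rz(yaw) Ry(pitch) Rx(roll)).
In Python, from rig import bot, optics, kin, move_gripper gives the robot as it stands (bot), with the cameras (optics), the gripper as plain functions and the kinematics (kin). Calls block until the motion is done:
- bot.movep(position, orientation): joint-space move of the TCP to a pose.
- bot.line_to(position, rot=None, v=150): straight line of the TCP; rot=None keeps the orientation; v is the mean speed in mm/s.
- bot.set_joints(angles): joint-space move.
- move_gripper(opening): finger opening in mm; the grip force is fixed at half the most; returns when the fingers have stopped.
- bot.hold(seconds).
- kin.solve_ik(position, orientation): joint angles nearest the present ones, or None.
- optics.capture(name): name is "side" or "top" or "wrist"; returns the picture (400x640x3 uint8, red, green, blue); there is no depth.
- optics.camera_model(name): a dict with "K" (3x3 intrinsics, pixels), "R" (3x3) and "t" (3): a world point X has camera coordinates R X + t; the wrist camera has in their place "hand_eye" (4x4, takes a point from camera to tool coordinates, whose origin is the TCP and whose axes are the flange's). Camera axes: x right, y down, z forward; pixel columns grow to the right and rows downward; lengths in mm; the calibration is good to about 2 mm. A picture is of the moment at which its call begins: read the wrist's pose just before it. camera_model takes no time and is no camera call.
A pose or a line that the arm cannot do raises bot.Unreachable and nothing moves.
- bot.job_done(): hands the job in; it is judged then, once.
Readings, each from a call of its own:
- bot.read_clock(): time.
- bot.read_qpos(): joint angles.
- bot.read_joint_velocities(): joint speeds.
- bot.read_effort(): joint torques, N m.
- bot.read_eef_pos(): TCP position.
- bot.read_tool_rot(): TCP orientation.
- bot.read_wrist_force(): force on the tool from outside, world axes, zero at the start.
- bot.read_ft_torque(): the same for the moment, N m.
- bot.read_opening(): finger opening in mm.
- bot.read_finger_force(): force on a finger pad.
Only numpy, scipy, OpenCV 4.12 (cv2) and the standard library are available. Lean on these libraries where they do the work, as an engineer would, in place of code of your own. Each camera call takes 0.05 s, during which the arm holds its last target. There are 200 camera calls.

TASK

The sliding jaw of the board holder must be locked one hole farther from the fixed jaw so that the bare circuit board will fit. Lift the yellow dust cap off the locking plunger and stand it on the bench, rim down and clear of the holder; then pull the red knob up until its pin is clear, slide the jaw along the tube to the very next hole away from the fixed jaw, and let the pin go fully home there. Finish still gripping the red knob with the pin home; do not drop the cap, and leave the loose board, relay and bottle where they are.

Things in the scene. Friction and masses are not known exactly. Their poses are not given: they have to be found in the camera images.
- board_holder: Board holder, fixed: blue base plate 56 x 310 x 8 mm with a 30 mm square aluminium tube along its y axis, top at 50 mm, six 11 mm holes in it. Origin: centre of the plate's underside; z up. Fixed jaw at the +y end; jaw arms stick out to x = 95 mm, top at 50 mm. Plunger axis: x = 0, y = -5 mm minus joint sleeve. Holes at y = 55, 25, -5, -35, -65, -95 mm. Only cap and knob stand above 64 mm.
- sleeve (a joint): Slide in m of the grey sleeve (48 x 60 mm, flat top at 58 mm) that carries jaw and plunger along the tube: about 0 at the start, growing toward the holder's -y, away from the fixed jaw. The very next hole is at 0.030. Range -0.063 to 0.093. Drags with about 1.5 N when the pin is clear; locked, with about 1.5 mm of play either way, while the pin is in a hole.
- plunger (a joint): Height of the plunger in m: 0 with the pin fully home in a hole, growing as the knob is pulled up, stop at 0.015. The pin (8 mm, round tip) is clear of the tube above 0.009; on the tube between two holes it rests at about 0.009. A spring pushes it down with 4.5 N when home, 6.8 N at the stop.
- knob_grip (a point): Point on the axis of the red ribbed knob at the height to grip it, 90 mm above the bench with the pin home. The knob is an upright cylinder 24 mm across, from 17 mm below this point to 14 mm above. The sleeve's flat top is 32 mm below it, with a collar 28 mm across, 5 mm high. The knob moves only up and down and, with the sleeve, along the tube. The cap hides it at the start.
- pull_knob: The red knob itself; its origin lies on the knob's axis, 90 mm below knob_grip (at bench height when the pin is home); z is up.
- dust_cap: Loose yellow round cap, 42 mm across, 54 mm high, closed on top, open below (34 mm inside), 30 to 60 g; it stands over the red knob on the flat top of the sleeve. Origin: centre of its rim (the open lower end), 58 mm above the bench at the start; z points to the closed end. Raise it 50 mm to clear the knob.
- board_under_test: Loose green circuit board 74 x 127 x 18 mm lying on the bench to the right of the holder; to be left alone. Origin: centre of its underside.
- relay_1: Loose black relay 21 x 31 x 19 mm on the bench at the right; to be left alone. Origin: centre of its underside.
- flux_bottle: Loose amber dropper bottle 33 mm across, 102 mm high, standing at the right towards the back; to be left alone. Origin: centre of its underside.

How it is judged (in metres and radians):
On the way, in this order (a step that is already met when the one before it is completed fails the run):
1. the dust cap stands on the bench, rim down, let go, clear of the holder, with the sleeve still in its first hole (height (world z) of dust_cap below 0.005 m and angle between dust_cap's own z axis and vertical below 0.1 rad and horizontal distance between dust_cap and pull_knob above 0.055 m and contact force between the fingers and dust_cap below 0.1 N and value of joint sleeve between -0.004 and 0.004 m), for 0.2 s.
2. the pin is pulled clear of the first hole by the knob (value of joint plunger above 0.009 m and value of joint sleeve between -0.01 and 0.01 m and contact force between the fingers and pull_knob above 1 N), for 0.05 s.
3. the pin is fully home in the next hole away from the fixed jaw (value of joint plunger below 0.002 m and value of joint sleeve between 0.0265 and 0.0335 m), for 0.2 s.
At the end, for the whole second after the job is handed in: Sleeve within 3.5 mm of the next hole (joint sleeve 0.0265 to 0.0335), joint plunger under 2 mm, fingers on the red knob with over 3 N; cap on the bench on its rim (within 5 mm, 0.1 rad), untouched by fingers and holder, over 55 mm from the knob's axis (all of step 3 and contact force between the fingers and pull_knob above 3 N and height (world z) of dust_cap below 0.005 m and angle between dust_cap's own z axis and vertical below 0.1 rad and horizontal distance between dust_cap and pull_knob above 0.055 m and contact force between the fingers and dust_cap below 0.1 N and contact force between dust_cap and board_holder below 0.1 N); the arm keeps its last pose, push and grip.
It fails at once if the cap is let go above the bench (contact force between the fingers and dust_cap below 0.02 N and height (world z) of dust_cap above 0.015 m and distance of dust_cap from where it was at the start of the episode above 0.05 m).
It fails at once if the loose board is disturbed (distance of board_under_test from where it was at the start of the episode above 0.02 m).
It fails at once if the loose relay is disturbed (distance of relay_1 from where it was at the start of the episode above 0.02 m).
It fails at once if the bottle is disturbed (distance of flux_bottle from where it was at the start of the episode above 0.02 m).
It also fails if it takes over 48 s, if anything falls off the work surface, if the arm or the gripper's body presses on something with over 40 N, if the wrist force passes 120 N, or if a joint passes its speed limit or range.

## Working session

There is one attempt and no reset: what is moved stays moved. The work goes in short steps, each a Python script; the robot and the scene stay as the last script left them, time stands still between calls to the robot, and variables do not carry over. Pictures are saved under pics/ and viewed, at most 10 in all, crops included, and the job is handed in when it is done.

```bash
mkdir -p pics; ls; python3 - <<'E'
from rig import bot, optics, kin, move_gripper
import cv2,numpy as np
np.set_printoptions(precision=4,suppress=True)
print(bot.read_clock(),bot.read_eef_pos(),bot.read_tool_rot())
for n in("side","top","wrist"):
    im=optics.capture(n); cv2.imwrite(f"pics/{n}0.png",im[:,:,::-1]); print(n,optics.camera_model(n))
E
```

```text
pics
rig.py
0.0 [ 225.739  -582.3879  221.7746] [-3.1402  0.      0.3698]
side {'K': array([[390.3769,   0.    , 317.2197],
       [  0.    , 390.3769, 205.0504],
       [  0.    ,   0.    ,   1.    ]]), 'R': array([[-0.97  , -0.242 , -0.0211],
       [-0.1236,  0.5664, -0.8148],
       [ 0.2091, -0.7878, -0.5793]]), 't': array([492.6455, 234.1368, 663.8945])}
top {'K': array([[446.7817,   0.    , 320.2944],
       [  0.    , 446.7817, 200.6372],
       [  0.    ,   0.    ,   1.    ]]), 'R': array([[ 0.0017, -0.9999,  0.0127],
       [-0.9802, -0.0042, -0.1978],
       [ 0.1979, -0.0121, -0.9802]]), 't': array([-191.1717,  555.037 ,  842.8077])}
wrist {'K': array([[340.3133,   0.    , 322.9151],
       [  0.    , 340.3133, 197.0298],
       [  0.    ,   0.    ,   1.    ]]), 'hand_eye': array([[   0.0008,   -0.9599,   -0.2804,   76.6926],
       [   1.    ,    0.0009,   -0.0003,   -0.8578],
       [   0.0005,   -0.2804,    0.9599, -161.1273],
       [   0.    ,    0.    ,    0.    ,    1.    ]])}
```

View pics/side0.png

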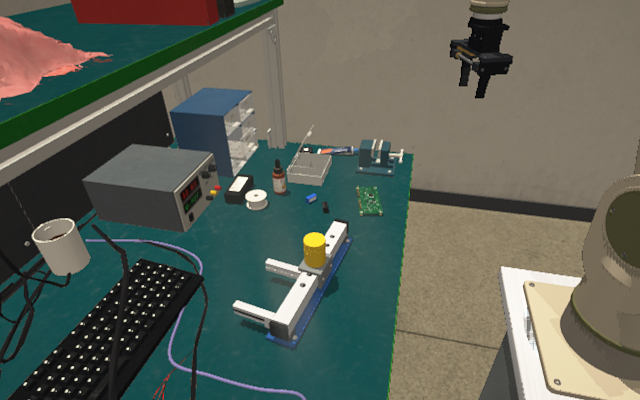

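View pics/top0.png

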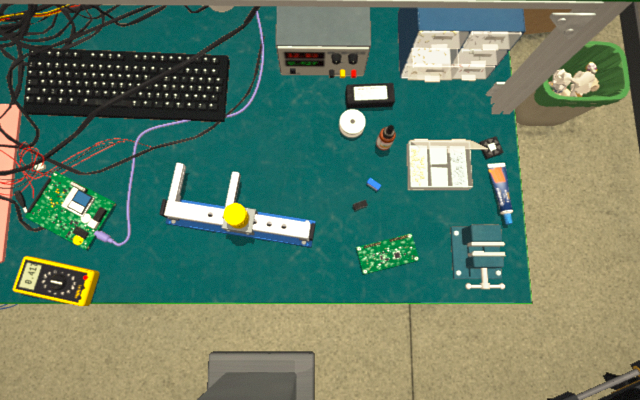

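Side view: the yellow cap is at about (315,250) on the sleeve, and the jaw arms point away from the robot. Top view: the cap is at (235,215), the fixed jaw is at the left (col 175) and the board at (387,254). The bench front edge is at row 303, with free bench on the robot's side of the holder.

```bash
cat > h.py <<'E'
from rig import bot, optics, kin, move_gripper
import cv2,numpy as np
from scipy.spatial.transform import Rotation as Rot
np.set_printoptions(precision=2,suppress=True)
def grab(n):
    p=bot.read_eef_pos(); r=bot.read_tool_rot(); im=optics.capture(n); m=optics.camera_model(n); K=m["K"]
    if n=="wrist":
        T=np.eye(4); T[:3,:3]=Rot.from_euler("xyz",r).as_matrix(); T[:3,3]=p
        W=T@np.array(m["hand_eye"]); A,c=W[:3,:3],W[:3,3]
    else: A=np.array(m["R"]).T; c=-A@np.array(m["t"])
    return im,np.array(K),A,c
def ray(px,cam):
    _,K,A,c=cam; d=A@np.linalg.solve(K,[px[0],px[1],1]); return c,d/np.linalg.norm(d)
def plane(px,cam,z): c,d=ray(px,cam); return c+d*(z-c[2])/d[2]
def meet(r1,r2):
    (a,u),(b,v)=r1,r2; s=np.linalg.lstsq(np.c_[u,-v],b-a,rcond=None)[0]
    p,q=a+u*s[0],b+v*s[1]; return (p+q)/2,np.linalg.norm(p-q)
def blob(im,lo,hi,near=None):
    h=cv2.cvtColor(im,cv2.COLOR_RGB2HSV); m=cv2.morphologyEx(cv2.inRange(h,lo,hi),cv2.MORPH_CLOSE,np.ones((3,3)))
    cs=cv2.findContours(m,cv2.RETR_EXTERNAL,cv2.CHAIN_APPROX_NONE)[0]
    if near is not None: cs=[c for c in cs if cv2.contourArea(c)>60 and abs(cv2.pointPolygonTest(c,near,True))<40]
    return max(cs,key=cv2.contourArea)
YEL=((20,120,90),(34,255,255)); BLU=((104,130,40),(122,255,255)); RED=((0,140,50),(8,255,255))
E
python3 - <<'E'
from h import *
t=grab("top"); s=grab("side")
ct=blob(t[0],*YEL,near=(235,215)); cs=blob(s[0],*YEL,near=(315,250))
mt=ct.reshape(-1,2).mean(0); ms=cs.reshape(-1,2).mean(0)
print(cv2.boundingRect(ct),cv2.boundingRect(cs),meet(ray(mt,t),ray(ms,s)))
for z in(85,): print(plane(mt,t,z),plane(ms,s,z))
h=cv2.cvtColor(t[0],cv2.COLOR_RGB2HSV); m=cv2.inRange(h,*BLU); m[:190]=0;m[260:]=0;m[:,:140]=0;m[:,330:]=0
pts=np.argwhere(m)[:,::-1]; P=np.array([plane(p,t,8)[:2] for p in pts],np.float32)
r=cv2.minAreaRect(P); print(r,cv2.boxPoints(r))
for p in [(235,303),(387,254),(360,206),(374,184),(357,240)]: print(p,plane(p,t,0))
E
```

```text
(223, 202, 26, 27) (303, 232, 23, 36) (array([519.24, -26.87,  87.11]), np.float64(1.5167608692653045))
[520.35 -26.39  85.  ] [519.09 -29.07  85.  ]
((519.0985717773438, -22.367828369140625), (307.7689514160156, 55.800289154052734), 81.01527404785156) [[ 467.51 -170.01]
 [ 522.62 -178.72]
 [ 570.69  125.27]
 [ 515.57  133.99]]
(235, 303) [352.94 -16.29   0.  ]
(387, 254) [ 453.53 -330.24    0.  ]
(360, 206) [ 555.71 -275.2     0.  ]
(374, 184) [ 604.25 -306.28    0.  ]
(357, 240) [ 482.75 -267.72    0.  ]
```

```bash
python3 - <<'E'
from h import *
yaw=-0.157; R=[np.pi,0,yaw]
ex=np.array([np.cos(yaw),np.sin(yaw),0]); ey=np.array([-np.sin(yaw),np.cos(yaw),0])
cap=np.array([518.8,-27,0])
base=cap-76*ex
rs=[]
for k,dy in enumerate((-30,30)):
    p=base+dy*ey+[0,0,190]
    (bot.movep(p,R) if k==0 else bot.line_to(p,v=200)); bot.hold(.3)
    c=grab("wrist"); rs.append(c); cv2.imwrite(f"pics/w{k}.png",c[0][:,:,::-1])
    b=blob(c[0],*YEL); (x,y),r=cv2.minEnclosingCircle(b); print(bot.read_eef_pos(),(x,y),r,cv2.boundingRect(b),plane((x,y),c,112)); rs[-1]=ray((x,y),c)
print(meet(*rs),bot.read_clock(),bot.read_qpos(),bot.read_wrist_force())
E
```

```text
[439.07 -44.92 189.97] (282.0, 100.0) 32.31108856201172 (251, 68, 63, 65) [517.28 -28.68 112.  ]
[448.39  14.   189.98] (368.0, 100.0) 32.31108856201172 (337, 68, 63, 65) [517.48 -27.35 112.  ]
(array([517.34, -28.04, 106.47]), np.float64(0.018816304674202596)) 3.4833 [ 0.61 -0.   -0.73  1.91 -0.    1.23 -1.85] [ 0.33 -0.18 -0.46]
```

View pics/w0.png

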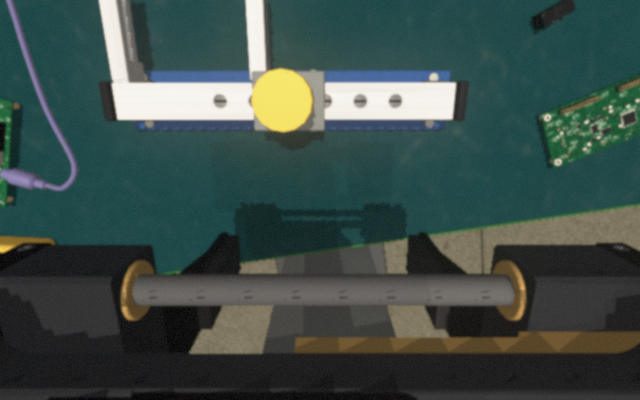

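Wrist view: the cap's top is at (282,100), and the tube lies along the image rows, so the yaw is right. The cap is at about (517.4, -28.0). Next: grasp, lift and place.

```bash
python3 - <<'E'
from h import *
yaw=-0.157; R=[np.pi,0,yaw]
ex=np.array([np.cos(yaw),np.sin(yaw),0]); cap=np.array([517.4,-28.0,0]); pl=cap-92*ex
for p in (cap+[0,0,69],cap+[0,0,133],pl+[0,0,133],pl+[0,0,10]): assert kin.solve_ik(p,R) is not None,p
bot.line_to(cap+[0,0,190],v=150); bot.line_to(cap+[0,0,69],v=120)
print(bot.read_eef_pos(),bot.read_wrist_force())
move_gripper(30); print(bot.read_opening(),bot.read_finger_force(),bot.read_wrist_force())
bot.line_to(cap+[0,0,100],v=80); print(bot.read_opening(),bot.read_finger_force(),bot.read_wrist_force())
bot.line_to(cap+[0,0,133],v=100)
c=grab("side"); cv2.imwrite("pics/lift.png",c[0][150:350,200:450,::-1].repeat(3,0).repeat(3,1))
print(bot.read_clock())
E
```

```text
[517.93 -27.97  69.72] [-0.33  0.14  0.03]
41.57554711941293 29.999889903265284 [ 0.27 -0.19  0.02]
41.24720627326167 29.99988598669006 [ 0.91  0.53 -1.29]
7.225
```

View pics/lift.png

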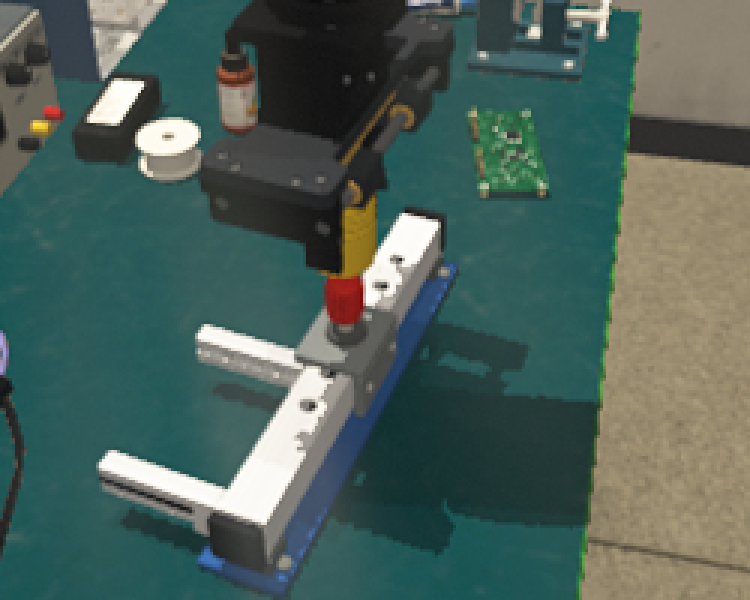

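The side view shows the cap held upright between the fingers (crop 355,235), with the red knob exposed below it at (345,300).

```bash
python3 - <<'E'
from h import *
yaw=-0.157; ex=np.array([np.cos(yaw),np.sin(yaw),0]); cap=np.array([517.4,-28.0,0]); pl=cap-92*ex
bot.line_to(cap+[0,0,138],v=80); bot.line_to(pl+[0,0,138],v=100); bot.line_to(pl+[0,0,25],v=100)
f0=bot.read_wrist_force(); z=16
while z>7:
    bot.line_to(pl+[0,0,z],v=15); f=bot.read_wrist_force()
    if f[2]-f0[2]>2: break
    z-=1
print(z,f0,f,bot.read_eef_pos())
move_gripper(60); bot.hold(.3); print(bot.read_opening(),bot.read_finger_force())
bot.line_to(pl+[0,0,130],v=120)
w=grab("wrist"); t=grab("top"); s=grab("side")
b=blob(s[0],*YEL,near=(345,290))
cv2.imwrite("pics/placed.png",np.vstack([w[0],s[0][150:350]])[:,:,::-1])
print(bot.read_clock())
E
```

```text
10 [-0.34 -0.25  0.97] [-6.92 -0.42 19.54] [426.6  -13.61  10.82]
60.01411058461201 0.0
14.3333
```

View pics/placed.png

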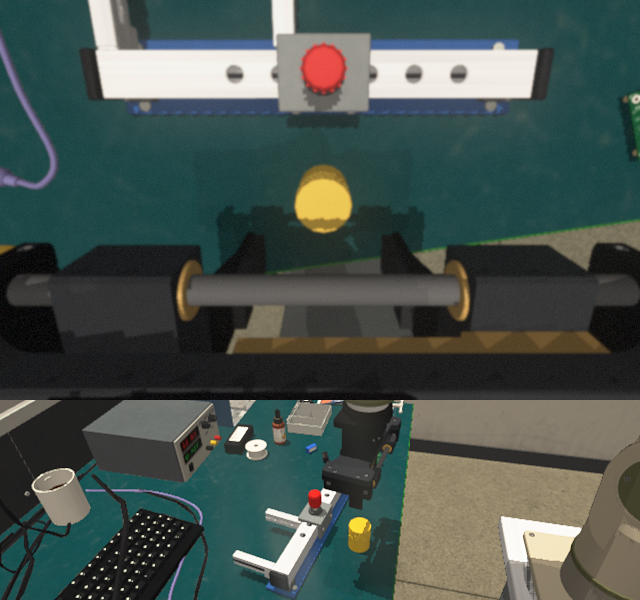

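The cap stands upright on the bench at (323,200) in the wrist view, well clear of the holder. The red knob is at (323,68). Next: measure the knob from two wrist places, then grip it.

```bash
python3 - <<'E'
from h import *
yaw=-0.157
ex=np.array([np.cos(yaw),np.sin(yaw),0]); ey=np.array([-np.sin(yaw),np.cos(yaw),0]); k=np.array([517.4,-28.0,0])
rs=[]
for dy in(30,-30):
    bot.line_to(k-76*ex+dy*ey+[0,0,170],v=180); bot.hold(.2); c=grab("wrist")
    b=blob(c[0],*RED,near=(323-dy*1.4,95)); (x,y),r=cv2.minEnclosingCircle(b); print((x,y),r,plane((x,y),c,104)); rs.append(ray((x,y),c))
K,e=meet(*rs); print(K,e)
y=[]
for px in(20,): pass
h=cv2.cvtColor(c[0],cv2.COLOR_RGB2HSV); m=cv2.inRange(h,*BLU); m[170:]=0
P=np.array([plane(p,c,8)[:2] for p in np.argwhere(m)[:,::-1]],np.float32); print(len(P),cv2.minAreaRect(P))
bot.line_to(k+[0,0,170],v=150); bot.line_to(k+[0,0,130],v=100)
print(bot.read_clock(),bot.read_opening(),bot.read_eef_pos())
E
```

```text
Traceback (most recent call last):
  File "h.py", line 22, in blob
    return max(cs,key=cv2.contourArea)
ValueError: max() iterable argument is empty
```

```bash
python3 - <<'E'
from h import *
yaw=-0.157
ex=np.array([np.cos(yaw),np.sin(yaw),0]); ey=np.array([-np.sin(yaw),np.cos(yaw),0]); k=np.array([517.4,-28.0,0])
rs=[]
for dy in(30,-30):
    bot.line_to(k-76*ex+dy*ey+[0,0,170],v=180); bot.hold(.2); c=grab("wrist")
    cv2.imwrite(f"pics/k{dy}.png",c[0][:,:,::-1])
    b=blob(c[0][:230],*RED); (x,y),r=cv2.minEnclosingCircle(b); print((x,y),r,plane((x,y),c,104)); rs.append(ray((x,y),c))
K,e=meet(*rs); print(K,e)
h=cv2.cvtColor(c[0],cv2.COLOR_RGB2HSV); m=cv2.inRange(h,*BLU); m[170:]=0
P=np.array([plane(p,c,8)[:2] for p in np.argwhere(m)[:,::-1]],np.float32); print(len(P),cv2.minAreaRect(P))
print(bot.read_clock(),bot.read_opening(),bot.read_eef_pos())
E
```

```text
(367.9468078613281, 99.46656799316406) 19.46392822265625 [516.82 -26.07 104.  ]
(280.20599365234375, 99.50544738769531) 19.33345603942871 [516.34 -28.67 104.  ]
[516.52 -27.39  93.34] 0.06988813697695356
1823 ((516.9982299804688, -25.459793090820312), (302.7422790527344, 54.31414031982422), 81.14022827148438)
16.2583 59.88538323656851 [437.79 -44.93 170.05]
```

```bash
python3 - <<'E'
from h import *
k=np.array([516.9,-27.5,0])
bot.line_to(k+[0,0,170],v=150); bot.line_to(k+[0,0,71.5],v=100)
print(bot.read_eef_pos(),bot.read_wrist_force())
move_gripper(10); bot.hold(.2); print(bot.read_opening(),bot.read_finger_force(),bot.read_wrist_force())
for z in(74,77,80,83.5):
    bot.line_to(k+[0,0,z],v=30); bot.hold(.1); print(bot.read_eef_pos(),bot.read_opening(),bot.read_wrist_force())
print(bot.read_clock())
s=grab("side"); cv2.imwrite("pics/pull.png",s[0][180:330,220:400,::-1].repeat(4,0).repeat(4,1))
E
```

```text
[517.39 -27.45  72.14] [-0.01 -0.11 -0.02]
22.948929990027505 30.000176830217242 [-1.14 -0.06  1.16]
[516.81 -27.54  73.79] 22.81592344718397 [ 1.9   0.1  -5.75]
[516.81 -27.53  76.96] 22.9338047437071 [ 2.33  0.08 -5.13]
[516.83 -27.51  79.98] 23.02334523502502 [ 2.65 -0.49 -5.85]
[516.85 -27.51  83.47] 23.047590238657556 [ 2.41 -0.23 -7.24]
20.425
```

View pics/pull.png

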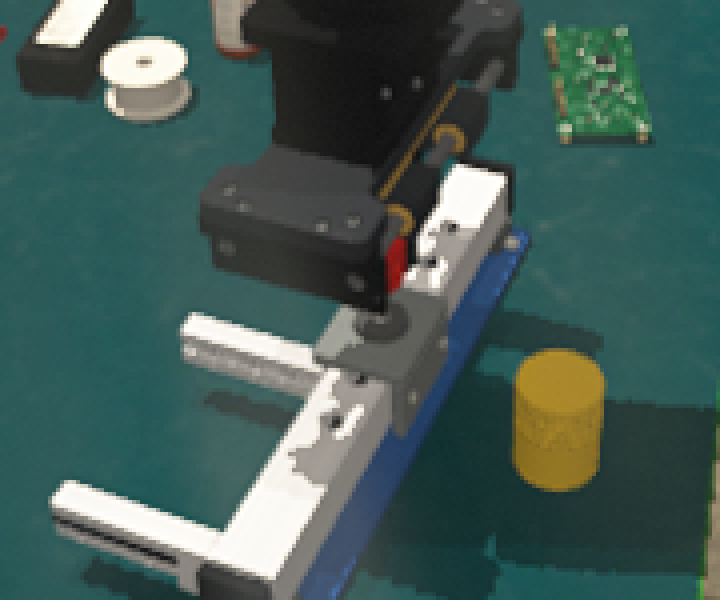

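The side view shows the fingers holding the knob raised off the collar (crop 395,260), with the cap undisturbed at (560,420). The rising spring force fits about 12 mm of pull. Now the slide.

```bash
python3 - <<'E'
from h import *
yaw=-0.156; d=-np.array([-np.sin(yaw),np.cos(yaw),0]); k=np.array([516.9,-27.5,0])
for s in(8,20,30):
    bot.line_to(k+d*s+[0,0,83.5],v=30); print(s,bot.read_eef_pos(),bot.read_wrist_force())
bot.hold(.2)
for z in(80,77,75,73,71.5):
    bot.line_to(k+d*30+[0,0,z],v=20); bot.hold(.1); print(z,bot.read_eef_pos(),bot.read_opening(),bot.read_wrist_force())
s=grab("side"); cv2.imwrite("pics/home.png",s[0][180:330,220:400,::-1].repeat(4,0).repeat(4,1))
print(bot.read_clock(),bot.read_finger_force())
E
```

```text
8 [515.48 -36.17  83.42] [ 1.43 -1.95 -6.94]
20 [513.6  -47.98  83.44] [ 0.69 -1.22 -6.68]
30 [512.07 -57.83  83.45] [ 2.07 -2.53 -6.61]
80 [512.21 -57.12  79.99] 22.91538672531085 [ 1.39 -1.32 -7.02]
77 [512.25 -57.08  76.99] 22.966936447959043 [ 0.58 -1.14 -6.46]
75 [512.24 -57.07  75.  ] 22.87317427648521 [ 0.54 -1.25 -6.63]
73 [512.24 -57.13  72.99] 23.279040604875636 [ 0.52 -0.89 -5.61]
71.5 [512.29 -57.12  71.59] 23.013335644749716 [-1.37 -0.88 -3.2 ]
24.05 29.9995465495158
```

View pics/home.png

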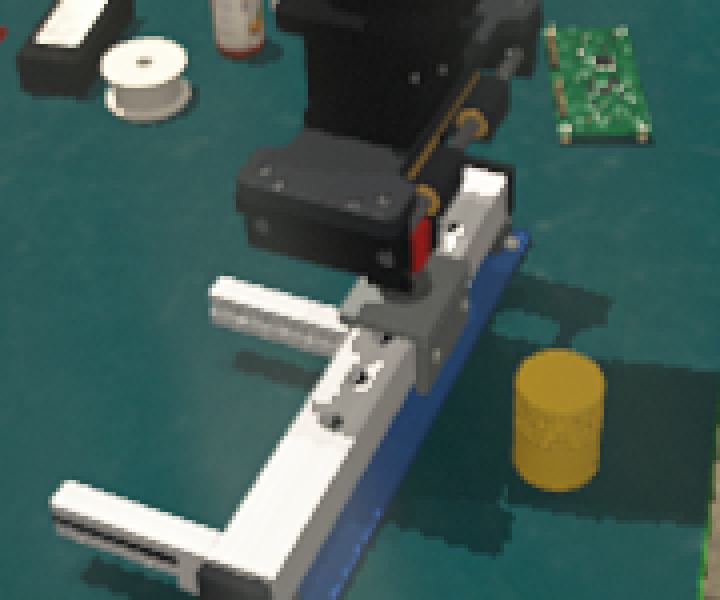

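The sleeve has moved one hole: one more hole shows behind it, near (385,338), and the cap has not moved. The pin followed the hand down past the tube surface. I'll press gently to confirm it is fully seated.

```bash
python3 - <<'E'
from h import *
x,y,_=bot.read_eef_pos()
for z in(71,70.5,70,69.5,69):
    bot.line_to([x,y,z],v=10); bot.hold(.15); f=bot.read_wrist_force(); print(z,bot.read_eef_pos(),f)
    if f[2]>6: break
bot.hold(.4); print(bot.read_opening(),bot.read_finger_force(),bot.read_wrist_force(),bot.read_clock())
E
```

```text
71 [512.44 -57.11  71.45] [-4.53 -1.27  6.01]
23.177026826635295 30.00105067854747 [-4.13 -1.05  5.13] 24.85
```

```bash
python3 -c "
from rig import bot, optics, kin, move_gripper
print(bot.job_done())"
```

```text
the job is handed in; nothing more can be done
None
```

The job is handed in at about 25 s of the 48 s, but the rig returned no verdict: the cap stands rim down on the bench about 90 mm from the holder's axis, the jaw is about 30 mm farther out in the next hole, the pin met a firm stop at its original height, and the knob is still gripped at 30 N.

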